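Point out the badly pressed unit and set the hold lever

ROBOT

A 6-joint arm with a two-finger parallel gripper is mounted at the origin on the work surface. World frame = base frame: x ahead of the robot, y to its left, z up, the work surface at z = 0. Lengths are in mm, angles in rad, forces in N, time in s.
With the tool pointing down it reaches from about 300 to 775 mm from the base axis. Payload 14.6 kg.
Tool frame: the origin (TCP) lies between the finger pads, 19 mm behind the fingertips; this is the grasp point; z points along the fingers, y is the line along which they close (so a half turn about z gives the same grasp; the last joint's range is limited). The gripper opens to 94 mm and grips with 3 to 60 N. Pads are 16 mm wide; open, the fingers measure 119 mm over their backs; the gripper's body (75 mm by 177 mm) begins 78 mm behind the grasp point.
Start: joints at [1.073, 0.3, 1.521, -0, 1.321, -0.067], TCP at [229.675, 499.739, 224.246] pointing down, gripper open.
Joint ranges: [-3.03, 3.03], [-0.79, 2.21], [0.23, 2.52], [-1.04, 4.18], [0, 3.07], [-2.55, 2.55]. Speed limits (rad/s): [2.22, 2.22, 2.57, 3.14, 3.14, 3.14].

INTERFACE

Orientations are given as [roll, pitch, yaw] about the fixed x, y, z axes, in that order (R = Rz(yaw) Ry(pitch) Rx(roll)).
In Python, from cell import manip, cams, job gives the robot as it stands.
- The arm moves only by the tool jog_arm, never from a script. Its argument "commands" is a list of rows, each an object of numbers: "dx", "dy", "dz": the shift along the tool's x, y, z each as a share of 40 mm, from -1 to 1; "ax", "ay", "az": the turn, a rotation vector about the tool's x, y, z each as a share of 10 degrees, from -1 to 1; "gripper": the closure, from 0 (fully open) to 1 (shut). A call has 1 to 10 rows; each row shifts and turns the commanded pose from where the row before left it, along the tool's axes as they then stand; what a row does not reach is not made up. A row lasts 1/8 s, in which the tool goes at most 62.5 mm and 10.7 degrees, less where a joint would pass 70% of its speed; a pose out of reach is approached as far as the arm can. A call with a number of a shift or a turn outside -1 to 1 is refused whole. A call with a gripper value outside its range is refused whole. The fingers move at their own pace and stop on an object; "squeeze" is the grip in N (left out, the last holds). Time passes only in rows, so rows that do not move let the fingers close. It gives the time, the measured TCP pose, the force, the opening and the grip force at its end, in the units of the state.
- manip.read_state(): the state, without advancing time (a new reading comes with each control period).
- cams.camera(name): name is "side" or "top" or "wrist"; returns a dict with "image" (420x560x3 uint8, red, green, blue), "fx", "fy", "cx", "cy" (pixels), "world_to_cam" (4x4, takes a point from world to camera coordinates). Camera axes: x right, y down, z forward; pixel columns grow to the right and rows downward; lengths in mm; the calibration is good to about 2 mm. The wrist camera is an equidistant fisheye: a pixel r from the principal point sees the ray r / f radians off the axis. A picture is of the moment at which its call begins. There is no depth.
- job.sign_off(): hands the job in; it is judged then, once.
The state is a dict: "clock": time; "joints": joint angles; "qd": joint speeds; "effort": joint torques, N m; "eef_pos": TCP position; "eef_rot": TCP orientation; "wrist_force": force on the tool from outside, world axes, zero at the start; "moment": the same for the moment, N m; "finger_gap": finger opening in mm; "finger_force": force on a finger pad.
Only numpy, scipy, OpenCV 4.12 (cv2) and the standard library are available. Lean on these libraries where they do the work, as an engineer would, in place of code of your own. Each camera call takes 0.05 s, during which the arm holds its last target. There are 200 camera calls.

TASK

One of the four pressed units in the tray has its pin standing clearly higher than the others. Point it out: with the gripper pointing straight down, bring the fingertips right over that pin, within about 3 cm of its top, and keep them there for two seconds, touching nothing in the tray and not pointing at the other units. Then push the bench's hold lever with the fingers fully over, away from you, to its far stop, and leave everything else where it is.

Things in the scene. Friction and masses are not known exactly. Their poses are not given: they have to be found in the camera images.
- unit_high_top (a point): Centre of the top face of the high pin (20 mm across), z up; about 80 mm above the work surface.
- unit_high: The unit whose pin was not pressed home: same dark steel flange and hub as the others (flange 64 mm across, hub 40 mm across and 35 mm high), but its bright steel pin ends 75 mm above the origin (40 mm out of the hub). Origin: centre of the underside, z up. It may be in any compartment.
- unit_a: Correctly pressed unit: dark steel flange 64 mm across and 10 mm thick, hub 40 mm across up to 35 mm, bright steel pin 20 mm across ending 45 mm above the origin (10 mm out of the hub). Stands loose and upright in one compartment of the tray, at least 85 mm from the neighbouring units' axes. Origin: centre of the underside, z up.
- unit_b: Correctly pressed unit: dark steel flange 64 mm across and 10 mm thick, hub 40 mm across up to 35 mm, bright steel pin 20 mm across ending 45 mm above the origin (10 mm out of the hub). Stands loose and upright in one compartment of the tray, at least 85 mm from the neighbouring units' axes. Origin: centre of the underside, z up.
- unit_c: Correctly pressed unit: dark steel flange 64 mm across and 10 mm thick, hub 40 mm across up to 35 mm, bright steel pin 20 mm across ending 45 mm above the origin (10 mm out of the hub). Stands loose and upright in one compartment of the tray, at least 85 mm from the neighbouring units' axes. Origin: centre of the underside, z up.
- unit_a_top (a point): Centre of the top face of this correctly pressed unit's pin, about 50 mm above the work surface.
- unit_b_top (a point): Centre of the top face of this correctly pressed unit's pin, about 50 mm above the work surface.
- unit_c_top (a point): Centre of the top face of this correctly pressed unit's pin, about 50 mm above the work surface.
- tray: Fixed grey plastic tray 210 x 210 x 22 mm, walls 5 mm, floor 5 mm, divided into 2 x 2 compartments with one unit in each. Origin: centre of the underside, on the work surface.
- hold_lever_base: Fixed grey block of the hold lever, 70 (x) x 50 (y) x 25 mm, on the work surface; origin: centre of its underside. Its own x axis, level and pointing roughly away from the robot (within 0.5 rad), is the direction in which the lever is pushed; its pivot runs along y, 22 mm above the origin.
- hold_lever_tip (a point): Centre of the bare aluminium ball (26 mm diameter) at the end of the lever's 10 mm steel stem, 80 mm from the pivot; 92 mm above the surface at both ends of the swing and 102 mm when upright.
- hold_lever (a joint): Lever angle: 0 leaning 0.5 rad towards the block's -x side (robot side), 1.0 at its far stop, leaning 0.5 rad towards the block's +x side. Starts between 0 and 0.25; light friction (about 1 N at the ball), no spring, stays where it is left.
- parts_bin: Bystander: loose clear plastic bin 140 x 100 x 60 mm, open on top, to the robot's left. Origin: centre of the underside.
- carton: Bystander: loose cardboard carton 90 x 140 x 60 mm, beyond the work. Origin: centre of the underside.
- hammer: Bystander: loose hammer, about 260 mm long, lying along its x axis, at most 30 mm high, to the robot's right. Origin: underside near the middle of its length.

How it is judged:
By the outcome, as a careful person would: the job done as asked, in the order asked, and still so for the second after the job is handed in, with the robot touching nothing.
It also fails if it takes over 45 s, if anything falls off the work surface, if the arm or the gripper's body presses on something with over 40 N, if the wrist force passes 120 N, or if a joint passes its speed limit or range.

## Working session

There is one attempt and no reset: what is moved stays moved. The work goes in short steps, Python scripts to look and compute and a tool call to move; the robot and the scene stay as the last step left them, time stands still between calls to the robot, and variables do not carry over. Pictures are saved under pics/ and viewed, at most 10 in all, crops included, and the job is handed in when it is done.

Besides the shell and the picture viewer there is one more tool, called after ">>>" by a JSON object that holds its "method" and its "body", one argument or row to a line. jog_arm: Moves the arm, as the interface text tells. Shift numbers are shares of 40 mm and turn numbers shares of 10 degrees, none past 1 either way. Its arguments: {"type":"object","properties":{"commands":{"type":"array"},"squeeze":{"type":"number"}},"required":["commands"]}

```bash
mkdir -p pics; cat > h.py <<'E'
import numpy as np, cv2
from cell import manip, cams, job
def ray(c,u,v):
    T=np.array(c["world_to_cam"]);R=T[:3,:3];o=-R.T@T[:3,3]
    d=R.T@np.array([(u-c["cx"])/c["fx"],(v-c["cy"])/c["fy"],1]);return o,d
def onz(c,u,v,z):
    o,d=ray(c,u,v);return o+d*(z-o[2])/d[2]
def proj(c,p):
    q=np.array(c["world_to_cam"])@np.r_[p,1];return c["fx"]*q[0]/q[2]+c["cx"],c["fy"]*q[1]/q[2]+c["cy"]
E
python3 - <<'E'
from h import *
import pickle
d={n:cams.camera(n) for n in("top","side")}
pickle.dump(d,open("c.pkl","wb"))
for n in d:
    cv2.imwrite(f"pics/{n}.png",cv2.resize(d[n]["image"][:,:,::-1],None,fx=1.4,fy=1.4,interpolation=cv2.INTER_CUBIC))
    print(n,ray(d[n],280,210))
s=manip.read_state();print(s["clock"],s["eef_pos"],s["eef_rot"],s["finger_gap"])
E
```

```text
top (array([ 339.4263515 ,  -16.2536978 , 1709.88297619]), array([ 0.16069022,  0.01316312, -0.98705169]))
side (array([  223.56512476, -1185.07379147,  1430.51264797]), array([ 0.22196165,  0.64224909, -0.73366151]))
0.1 [229.5726934  499.55534106 223.73434241] [-3.14056096e+00 -8.24076812e-05  2.71078806e+00] 93.91481750714779
```

View pics/top.png

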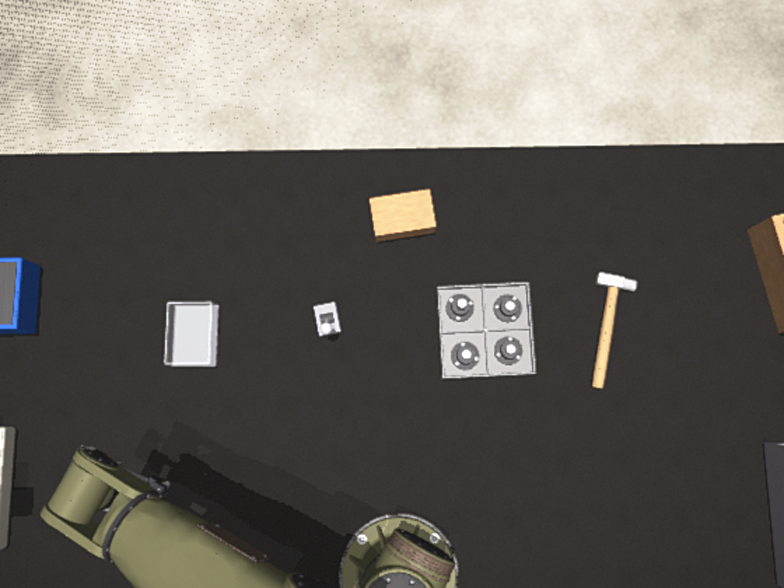

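View pics/side.png

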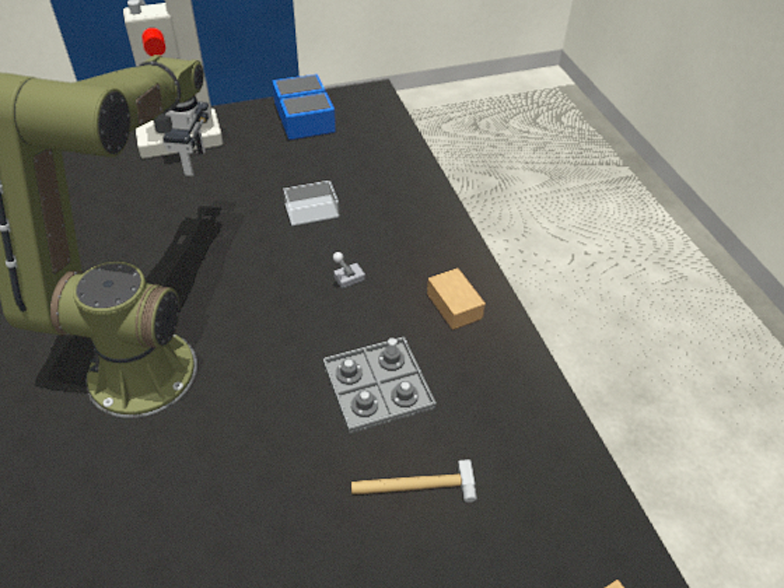

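The top view shows the tray around (487,330) and the lever at (327,320). In the side view, the pin at (392,343), far-left in the tray, looks highest. I'll measure it next.

```bash
python3 - <<'E'
from h import *
import pickle
from scipy.optimize import least_squares
d=pickle.load(open("c.pkl","rb"))
def blobs(n,x0,y0,x1,y1,th):
    g=cv2.cvtColor(d[n]["image"],cv2.COLOR_RGB2GRAY)[y0:y1,x0:x1]
    k,_,st,ce=cv2.connectedComponentsWithStats((g>th).astype(np.uint8))
    return [(c+[x0,y0],s[4]) for c,s in zip(ce[1:],st[1:]) if 4<s[4]<200]
B={n:blobs(n,*b) for n,b in {"top":(318,206,378,266,215),"side":(235,238,307,303,215)}.items()}
for n in B: print(n,[(c.round(1).tolist(),a) for c,a in B[n]])
for c,a in B["top"]: print(onz(d["top"],*c,50).round(0),onz(d["top"],*c,80).round(0))
for n in ("top","side"):
    L=blobs(n,*((218,210,248,245) if n=="top" else (232,175,265,210)),200);print(n,L)
t=d["top"]["image"][200:280,215:385,::-1];s=d["side"]["image"][170:310,225:320,::-1]
a=cv2.resize(t,(780,367),interpolation=cv2.INTER_CUBIC);cv2.imwrite("pics/tc.png",a)
cv2.imwrite("pics/sc.png",cv2.resize(s,None,fx=4.2,fy=4.2,interpolation=cv2.INTER_CUBIC))
E
```

```text
top [([327.1, 207.6], np.int32(10)), ([321.8, 213.8], np.int32(6)), ([329.7, 216.2], np.int32(30)), ([363.9, 217.9], np.int32(29)), ([326.3, 229.0], np.int32(29)), ([326.8, 226.6], np.int32(5)), ([327.5, 235.0], np.int32(20)), ([327.8, 239.4], np.int32(28)), ([327.2, 256.6], np.int32(179)), ([338.0, 244.0], np.int32(5)), ([364.4, 248.7], np.int32(29)), ([351.6, 250.0], np.int32(5)), ([332.6, 252.6], np.int32(33)), ([339.8, 255.8], np.int32(6)), ([355.5, 258.5], np.int32(11)), ([349.0, 259.0], np.int32(5))]
side [([279.9, 243.6], np.int32(15)), ([248.4, 258.6], np.int32(16)), ([289.0, 275.0], np.int32(15)), ([260.1, 281.6], np.int32(17))]
[ 615. -142.   50.] [ 610. -140.   80.]
[ 595. -125.   50.] [ 591. -123.   80.]
[ 587. -150.   50.] [ 583. -147.   80.]
[ 580. -257.   50.] [ 576. -253.   80.]
[ 547. -138.   50.] [ 543. -136.   80.]
[ 555. -140.   50.] [ 551. -138.   80.]
[ 528. -141.   50.] [ 525. -139.   80.]
[ 515. -142.   50.] [ 511. -139.   80.]
[ 461. -138.   50.] [ 459. -136.   80.]
[ 500. -173.   50.] [ 497. -170.   80.]
[ 484. -255.   50.] [ 481. -250.   80.]
[ 480. -215.   50.] [ 478. -211.   80.]
[ 473. -155.   50.] [ 471. -153.   80.]
[ 463. -178.   50.] [ 460. -175.   80.]
[ 454. -226.   50.] [ 451. -222.   80.]
[ 452. -206.   50.] [ 450. -202.   80.]
top []
side [(array([241., 182.]), np.int32(21)), (array([241.33333333, 193.83333333]), np.int32(6)), (array([246. , 199.4]), np.int32(5))]
```

View pics/tc.png

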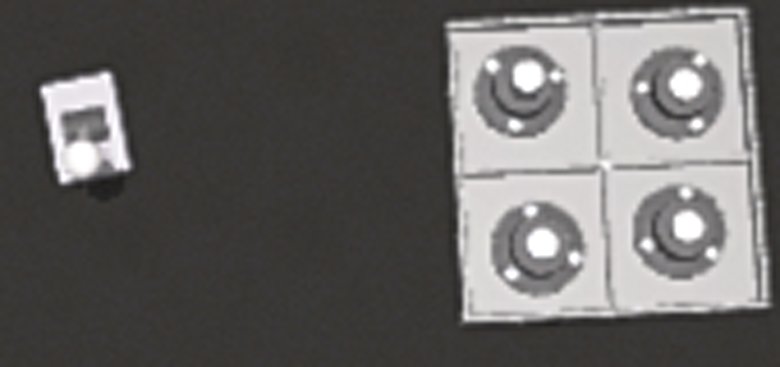

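View pics/sc.png

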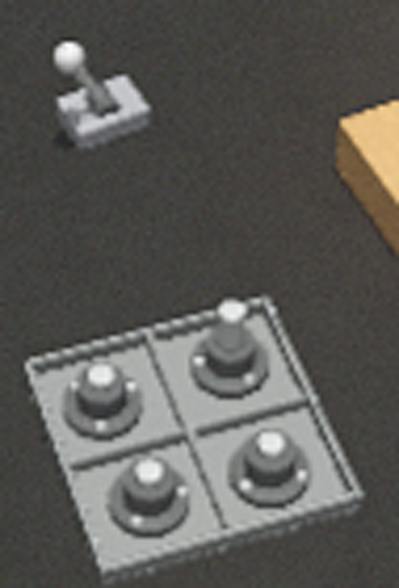

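The crops show the far-left pin at top-view pixel (329.7,216.2) and side-view (279.9,243.6). It is clearly the longest, so that is the high unit. The lever ball is at about top (232.9,234.2) and side (241,182), leaning towards the robot.

```bash
python3 - <<'E'
from h import *
import pickle
d=pickle.load(open("c.pkl","rb"))
def tri(a,b):
    o1,d1=ray(d["top"],*a);o2,d2=ray(d["side"],*b)
    k=np.linalg.lstsq(np.c_[d1,-d2],o2-o1,rcond=None)[0]
    p,q=o1+k[0]*d1,o2+k[1]*d2;return ((p+q)/2).round(1),np.linalg.norm(p-q).round(1)
print("pin",tri((329.7,216.2),(279.9,243.6)),onz(d["side"],279.9,243.6,80))
g=cv2.cvtColor(d["top"]["image"],cv2.COLOR_RGB2GRAY)[205:250,215:255]
m=(g>110).astype(np.uint8)
gb=cv2.GaussianBlur(g,(0,0),.8);print("bright",np.where(g>235)[1].mean()+215,np.where(g>235)[0].mean()+205,(g>235).sum())
ub=(np.where(g>235)[1].mean()+215,np.where(g>235)[0].mean()+205)
print("ball",tri(ub,(241,182)),onz(d["top"],*ub,93),onz(d["side"],241,183,93))
c=max(cv2.findContours(m,cv2.RETR_EXTERNAL,cv2.CHAIN_APPROX_NONE)[0],key=cv2.contourArea)
b=cv2.boxPoints(cv2.minAreaRect(c))+[215,205];P=np.array([onz(d["top"],*q,25) for q in b])
print(P.round(0),P.mean(0).round(0))
for i in range(4):
    e=P[(i+1)%4]-P[i];print(np.linalg.norm(e).round(1),np.degrees(np.arctan2(e[1],e[0])).round(1))
# carton
h=cv2.cvtColor(d["top"]["image"],cv2.COLOR_RGB2HSV)[120:190,250:330]
mm=cv2.inRange(h,(8,60,120),(30,255,255));x,y,w,hh=cv2.boundingRect(mm);print("carton",onz(d["top"],250+x,120+y,60),onz(d["top"],250+x+w,120+y+hh,60))
E
```

```text
pin (array([ 584. , -147.6,   80.1]), np.float64(2.3)) [ 585.17589059 -147.53912531   80.        ]
bright 232.78095238095239 228.45714285714286 105
ball (array([539.3, 149.6, 103.5]), np.float64(14.7)) [548.0420779  149.97830946  93.        ] [532.95779654 155.0791723   93.        ]
[[592. 188.  25.]
 [601. 137.  25.]
 [531. 124.  25.]
 [522. 174.  25.]] [561. 156.  25.]
51.1 -79.5
71.2 -168.9
50.8 100.5
71.1 11.4
carton [852.39616359  53.67434394  60.        ] [737.9600747  -97.45554075  60.        ]
```

The high pin is at (584,-147.5,80). The lever pivot is near (561,156), and its push axis points about 11° from x. I'll close the fingers, turn so that tool x lines up with the lever axis, then travel high.

>>> {"method": "jog_arm", "body": {
  "commands": [
    {"az": -0.9,"gripper": 1},
    {"az": -0.9,"gripper": 1},
    {"az": -0.9,"gripper": 1},
    {"az": -0.9,"gripper": 1},
    {"dx": -0.3,"dy": -0.95,"gripper": 1},
    {"dx": -0.3,"dy": -0.95,"gripper": 1},
    {"dx": -0.3,"dy": -0.95,"gripper": 1},
    {"dx": -0.3,"dy": -0.95,"gripper": 1},
    {"dx": -0.3,"dy": -0.95,"gripper": 1},
    {"dx": -0.3,"dy": -0.95,"gripper": 1}
  ]
}}

```text
schema error: expected keys dx, dy, dz, ax, ay, az, gripper
```

>>> {"method": "jog_arm", "body": {
  "commands": [
    {"dx": -0.3,"dy": -0.95,"gripper": 1},
    {"dx": -0.3,"dy": -0.95,"gripper": 1},
    {"dx": -0.3,"dy": -0.95,"gripper": 1},
    {"dx": -0.3,"dy": -0.95,"gripper": 1},
    {"dx": -0.3,"dy": -0.95,"gripper": 1},
    {"dx": -0.3,"dy": -0.95,"gripper": 1},
    {"dx": -0.3,"dy": -0.95,"gripper": 1},
    {"dx": -0.3,"dy": -0.95,"gripper": 1},
    {"dx": -0.3,"dy": -0.95,"gripper": 1},
    {"dx": -0.3,"dy": -0.95,"gripper": 1}
  ]
}}

```text
schema error: expected keys dx, dy, dz, ax, ay, az, gripper
```

>>> {"method": "jog_arm", "body": {
  "commands": [
    {"dx": -0.3,"dy": -0.95,"gripper": 1},
    {"dx": -0.3,"dy": -0.95,"gripper": 1},
    {"gripper": 1},
    {"gripper": 1}
  ]
}}

```text
schema error: expected keys dx, dy, dz, ax, ay, az, gripper
```

```bash
cat >> h.py <<'E'
def togo(p):
    from scipy.spatial.transform import Rotation as Ro
    s=manip.read_state();R=Ro.from_euler('xyz',s["eef_rot"])
    print(s["clock"],s["eef_pos"].round(1),np.degrees(s["eef_rot"]).round(1),s["finger_gap"],s["wrist_force"].round(1),"shares",(R.inv().apply(np.array(p)-s["eef_pos"])/40).round(3))
E
python3 -c "
from h import *
togo((584,-147.5,114))"
```

```text
0.1 [229.6 499.6 223.7] [-179.9   -0.   155.3] 93.91481750714779 [ 0.4 -0.3 -0.3] shares [-14.807 -10.995   2.753]
```

All seven keys are required in every row, so those calls were refused and nothing moved.

>>> {"method": "jog_arm", "body": {
  "commands": [
    {"dx": 0,"dy": 0,"dz": 0,"ax": 0,"ay": 0,"az": -0.9,"gripper": 1},
    {"dx": 0,"dy": 0,"dz": 0,"ax": 0,"ay": 0,"az": -0.9,"gripper": 1},
    {"dx": 0,"dy": 0,"dz": 0,"ax": 0,"ay": 0,"az": -0.9,"gripper": 1},
    {"dx": 0,"dy": 0,"dz": 0,"ax": 0,"ay": 0,"az": -0.9,"gripper": 1},
    {"dx": -0.3,"dy": -0.95,"dz": 0,"ax": 0,"ay": 0,"az": 0,"gripper": 1},
    {"dx": -0.3,"dy": -0.95,"dz": 0,"ax": 0,"ay": 0,"az": 0,"gripper": 1},
    {"dx": -0.3,"dy": -0.95,"dz": 0,"ax": 0,"ay": 0,"az": 0,"gripper": 1},
    {"dx": -0.3,"dy": -0.95,"dz": 0,"ax": 0,"ay": 0,"az": 0,"gripper": 1},
    {"dx": -0.3,"dy": -0.95,"dz": 0,"ax": 0,"ay": 0,"az": 0,"gripper": 1},
    {"dx": -0.3,"dy": -0.95,"dz": 0,"ax": 0,"ay": 0,"az": 0,"gripper": 1}
  ]
}}

```text
clock: 1.35
eef_pos: [345.4, 289.1, 224.1]
eef_rot: [-3.141, -0.0, -2.944]
wrist_force: [0.4, -0.4, 0.3]
finger_gap: 0.9
finger_force: 0.0
```

>>> {"method": "jog_arm", "body": {
  "commands": [
    {"dx": -0.3,"dy": -0.95,"dz": 0,"ax": 0,"ay": 0,"az": 0,"gripper": 1},
    {"dx": -0.3,"dy": -0.95,"dz": 0,"ax": 0,"ay": 0,"az": 0,"gripper": 1},
    {"dx": -0.3,"dy": -0.95,"dz": 0,"ax": 0,"ay": 0,"az": 0,"gripper": 1},
    {"dx": -0.3,"dy": -0.95,"dz": 0,"ax": 0,"ay": 0,"az": 0,"gripper": 1},
    {"dx": -0.3,"dy": -0.95,"dz": 0,"ax": 0,"ay": 0,"az": 0,"gripper": 1},
    {"dx": -0.3,"dy": -0.95,"dz": 0,"ax": 0,"ay": 0,"az": 0,"gripper": 1},
    {"dx": -0.3,"dy": -0.95,"dz": 0,"ax": 0,"ay": 0,"az": 0,"gripper": 1},
    {"dx": -0.3,"dy": -0.95,"dz": 0,"ax": 0,"ay": 0,"az": 0,"gripper": 1},
    {"dx": -0.3,"dy": -0.95,"dz": 0,"ax": 0,"ay": 0,"az": 0,"gripper": 1},
    {"dx": -0.3,"dy": -0.95,"dz": 0,"ax": 0,"ay": 0,"az": 0,"gripper": 1}
  ]
}}

```text
clock: 2.6
eef_pos: [537.6, -60.0, 224.0]
eef_rot: [3.141, -0.0, -2.944]
wrist_force: [1.1, 0.3, -0.6]
finger_gap: 0.7
finger_force: 0.0
```

>>> {"method": "jog_arm", "body": {
  "commands": [
    {"dx": -0.3,"dy": -0.95,"dz": 0,"ax": 0,"ay": 0,"az": 0,"gripper": 1},
    {"dx": -0.3,"dy": -0.95,"dz": 0,"ax": 0,"ay": 0,"az": 0,"gripper": 1},
    {"dx": 0,"dy": 0,"dz": 0,"ax": 0,"ay": 0,"az": 0,"gripper": 1}
  ]
}}

```text
clock: 2.98
eef_pos: [576.0, -130.4, 223.2]
eef_rot: [3.141, -0.001, -2.946]
wrist_force: [-0.4, 0.2, -0.8]
finger_gap: 0.4
finger_force: 0.0
```

```bash
python3 -c "
from h import *
togo((584,-147.5,114))"
```

```text
2.975 [ 576.  -130.4  223.2] [ 1.800e+02 -1.000e-01 -1.688e+02] 0.36887029021483253 [-0.4  0.2 -0.8] shares [-0.117 -0.459  2.731]
```

>>> {"method": "jog_arm", "body": {
  "commands": [
    {"dx": -0.12,"dy": -0.46,"dz": 0.4,"ax": 0,"ay": 0,"az": 0,"gripper": 1},
    {"dx": 0,"dy": 0,"dz": 0.7,"ax": 0,"ay": 0,"az": 0,"gripper": 1},
    {"dx": 0,"dy": 0,"dz": 0.6,"ax": 0,"ay": 0,"az": 0,"gripper": 1},
    {"dx": 0,"dy": 0,"dz": 0.5,"ax": 0,"ay": 0,"az": 0,"gripper": 1},
    {"dx": 0,"dy": 0,"dz": 0.3,"ax": 0,"ay": 0,"az": 0,"gripper": 1},
    {"dx": 0,"dy": 0,"dz": 0.2,"ax": 0,"ay": 0,"az": 0,"gripper": 1},
    {"dx": 0,"dy": 0,"dz": 0,"ax": 0,"ay": 0,"az": 0,"gripper": 1}
  ]
}}

```text
clock: 3.85
eef_pos: [583.9, -145.5, 116.2]
eef_rot: [3.141, -0.0, -2.944]
wrist_force: [-0.3, 0.3, 0.5]
finger_gap: 0.6
finger_force: 0.0
```

```bash
python3 - <<'E'
from h import *
togo((584,-147.5,114))
c=cams.camera("side");cv2.imwrite("pics/p.png",cv2.resize(c["image"][150:310,200:340,::-1],None,fx=3.5,fy=3.5,interpolation=cv2.INTER_CUBIC))
E
```

```text
3.85 [ 583.9 -145.5  116.2] [ 180.    -0.  -168.7] 0.569864192687728 [-0.3  0.3  0.5] shares [ 0.009 -0.05   0.055]
```

View pics/p.png

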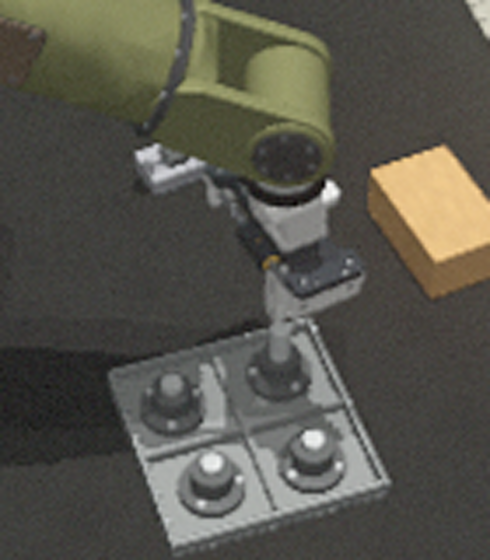

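The picture shows the closed fingertips at about (283,325), just above the high pin, touching nothing. I'll make a small correction and hold for 2.5 s.

>>> {"method": "jog_arm", "body": {
  "commands": [
    {"dx": 0,"dy": -0.04,"dz": 0,"ax": 0,"ay": 0,"az": 0,"gripper": 1},
    {"dx": 0,"dy": 0,"dz": 0,"ax": 0,"ay": 0,"az": 0,"gripper": 1},
    {"dx": 0,"dy": 0,"dz": 0,"ax": 0,"ay": 0,"az": 0,"gripper": 1},
    {"dx": 0,"dy": 0,"dz": 0,"ax": 0,"ay": 0,"az": 0,"gripper": 1},
    {"dx": 0,"dy": 0,"dz": 0,"ax": 0,"ay": 0,"az": 0,"gripper": 1},
    {"dx": 0,"dy": 0,"dz": 0,"ax": 0,"ay": 0,"az": 0,"gripper": 1},
    {"dx": 0,"dy": 0,"dz": 0,"ax": 0,"ay": 0,"az": 0,"gripper": 1},
    {"dx": 0,"dy": 0,"dz": 0,"ax": 0,"ay": 0,"az": 0,"gripper": 1},
    {"dx": 0,"dy": 0,"dz": 0,"ax": 0,"ay": 0,"az": 0,"gripper": 1},
    {"dx": 0,"dy": 0,"dz": 0,"ax": 0,"ay": 0,"az": 0,"gripper": 1}
  ]
}}

```text
clock: 5.15
eef_pos: [584.3, -147.2, 116.2]
eef_rot: [3.142, 0.0, -2.944]
wrist_force: [0.6, -0.7, 0.3]
finger_gap: 0.3
finger_force: 0.0
```

>>> {"method": "jog_arm", "body": {
  "commands": [
    {"dx": 0,"dy": 0,"dz": 0,"ax": 0,"ay": 0,"az": 0,"gripper": 1},
    {"dx": 0,"dy": 0,"dz": 0,"ax": 0,"ay": 0,"az": 0,"gripper": 1},
    {"dx": 0,"dy": 0,"dz": 0,"ax": 0,"ay": 0,"az": 0,"gripper": 1},
    {"dx": 0,"dy": 0,"dz": 0,"ax": 0,"ay": 0,"az": 0,"gripper": 1},
    {"dx": 0,"dy": 0,"dz": 0,"ax": 0,"ay": 0,"az": 0,"gripper": 1},
    {"dx": 0,"dy": 0,"dz": 0,"ax": 0,"ay": 0,"az": 0,"gripper": 1},
    {"dx": 0,"dy": 0,"dz": 0,"ax": 0,"ay": 0,"az": 0,"gripper": 1},
    {"dx": 0,"dy": 0,"dz": 0,"ax": 0,"ay": 0,"az": 0,"gripper": 1},
    {"dx": 0,"dy": 0,"dz": 0,"ax": 0,"ay": 0,"az": 0,"gripper": 1},
    {"dx": 0,"dy": 0,"dz": 0,"ax": 0,"ay": 0,"az": 0,"gripper": 1}
  ]
}}

```text
clock: 6.4
eef_pos: [584.3, -147.3, 116.2]
eef_rot: [-3.142, -0.0, -2.944]
wrist_force: [-0.4, -0.3, -0.1]
finger_gap: 0.6
finger_force: 0.0
```

Held for over 2 s. Next I'll lift, travel to behind the lever and descend.

>>> {"method": "jog_arm", "body": {
  "commands": [
    {"dx": 0,"dy": 0,"dz": -0.7,"ax": 0,"ay": 0,"az": 0,"gripper": 1},
    {"dx": 0,"dy": 0,"dz": -1,"ax": 0,"ay": 0,"az": 0,"gripper": 1},
    {"dx": 0.17,"dy": 0.94,"dz": -0.3,"ax": 0,"ay": 0,"az": 0,"gripper": 1},
    {"dx": 0.17,"dy": 0.94,"dz": 0,"ax": 0,"ay": 0,"az": 0,"gripper": 1},
    {"dx": 0.17,"dy": 0.94,"dz": 0,"ax": 0,"ay": 0,"az": 0,"gripper": 1},
    {"dx": 0.17,"dy": 0.94,"dz": 0,"ax": 0,"ay": 0,"az": 0,"gripper": 1},
    {"dx": 0.17,"dy": 0.94,"dz": 0,"ax": 0,"ay": 0,"az": 0,"gripper": 1},
    {"dx": 0.17,"dy": 0.94,"dz": 0,"ax": 0,"ay": 0,"az": 0,"gripper": 1},
    {"dx": 0.17,"dy": 0.94,"dz": 0,"ax": 0,"ay": 0,"az": 0,"gripper": 1},
    {"dx": 0.17,"dy": 0.94,"dz": 0,"ax": 0,"ay": 0,"az": 0,"gripper": 1}
  ]
}}

```text
clock: 7.65
eef_pos: [471.4, 138.1, 196.4]
eef_rot: [3.142, 0.0, -2.944]
wrist_force: [1.2, -0.4, 0.3]
finger_gap: 0.4
finger_force: 0.0
```

>>> {"method": "jog_arm", "body": {
  "commands": [
    {"dx": 0,"dy": 0,"dz": 0.5,"ax": 0,"ay": 0,"az": 0,"gripper": 1},
    {"dx": 0,"dy": 0,"dz": 0.8,"ax": 0,"ay": 0,"az": 0,"gripper": 1},
    {"dx": 0,"dy": 0,"dz": 0.7,"ax": 0,"ay": 0,"az": 0,"gripper": 1},
    {"dx": 0,"dy": 0,"dz": 0.5,"ax": 0,"ay": 0,"az": 0,"gripper": 1},
    {"dx": 0,"dy": 0,"dz": 0,"ax": 0,"ay": 0,"az": 0,"gripper": 1},
    {"dx": 0,"dy": 0,"dz": 0,"ax": 0,"ay": 0,"az": 0,"gripper": 1}
  ]
}}

```text
clock: 8.4
eef_pos: [472.4, 137.1, 97.2]
eef_rot: [3.142, 0.001, -2.944]
wrist_force: [0.6, 1.0, -0.5]
finger_gap: 0.4
finger_force: 0.0
```

```bash
python3 - <<'E'
from h import *
togo((472.7,138.4,97))
c=cams.camera("side");cv2.imwrite("pics/q.png",cv2.resize(c["image"][100:240,170:310,::-1],None,fx=4,fy=4,interpolation=cv2.INTER_CUBIC))
E
```

```text
8.4 [472.4 137.1  97.2] [ 1.800e+02  1.000e-01 -1.687e+02] 0.4118218141041418 [ 0.6  1.  -0.5] shares [-0.013  0.03   0.004]
```

View pics/q.png

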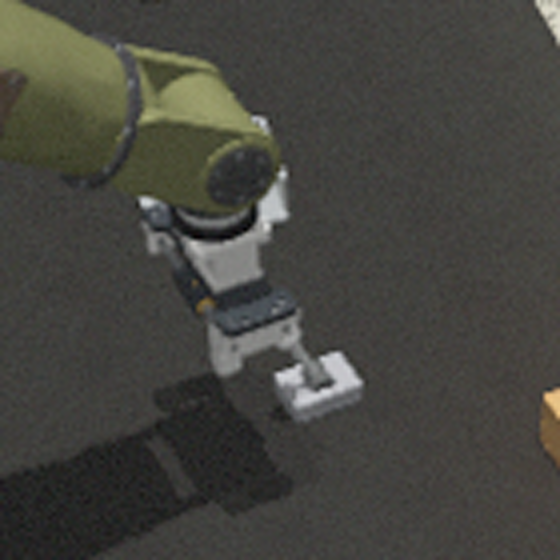

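The picture shows the fingers at (228,360), behind the lever with a gap, and the ball is hidden by the palm. Pushing along the axis now.

>>> {"method": "jog_arm", "body": {
  "commands": [
    {"dx": -0.2,"dy": 0.03,"dz": 0,"ax": 0,"ay": 0,"az": 0,"gripper": 1},
    {"dx": -0.2,"dy": 0,"dz": 0,"ax": 0,"ay": 0,"az": 0,"gripper": 1},
    {"dx": -0.2,"dy": 0,"dz": 0,"ax": 0,"ay": 0,"az": 0,"gripper": 1},
    {"dx": -0.2,"dy": 0,"dz": 0,"ax": 0,"ay": 0,"az": 0,"gripper": 1},
    {"dx": -0.2,"dy": 0,"dz": 0,"ax": 0,"ay": 0,"az": 0,"gripper": 1},
    {"dx": -0.2,"dy": 0,"dz": 0,"ax": 0,"ay": 0,"az": 0,"gripper": 1},
    {"dx": -0.2,"dy": 0,"dz": 0,"ax": 0,"ay": 0,"az": 0,"gripper": 1},
    {"dx": -0.2,"dy": 0,"dz": 0,"ax": 0,"ay": 0,"az": 0,"gripper": 1},
    {"dx": -0.2,"dy": 0,"dz": 0,"ax": 0,"ay": 0,"az": 0,"gripper": 1},
    {"dx": -0.2,"dy": 0,"dz": 0,"ax": 0,"ay": 0,"az": 0,"gripper": 1}
  ]
}}

```text
clock: 9.7
eef_pos: [550.7, 154.0, 96.2]
eef_rot: [-3.142, 0.0, -2.944]
wrist_force: [-1.7, -0.6, 0.4]
finger_gap: 0.4
finger_force: 0.4
```

>>> {"method": "jog_arm", "body": {
  "commands": [
    {"dx": -0.1,"dy": 0,"dz": 0,"ax": 0,"ay": 0,"az": 0,"gripper": 1},
    {"dx": -0.1,"dy": 0,"dz": 0,"ax": 0,"ay": 0,"az": 0,"gripper": 1},
    {"dx": -0.1,"dy": 0,"dz": 0,"ax": 0,"ay": 0,"az": 0,"gripper": 1},
    {"dx": -0.1,"dy": 0,"dz": 0,"ax": 0,"ay": 0,"az": 0,"gripper": 1},
    {"dx": -0.1,"dy": 0,"dz": 0,"ax": 0,"ay": 0,"az": 0,"gripper": 1},
    {"dx": 0,"dy": 0,"dz": 0,"ax": 0,"ay": 0,"az": 0,"gripper": 1}
  ]
}}

```text
clock: 10.45
eef_pos: [570.1, 157.9, 96.3]
eef_rot: [-3.142, 0.0, -2.944]
wrist_force: [-0.5, -0.1, 0.1]
finger_gap: 0.2
finger_force: 0.0
```

```bash
python3 - <<'E'
from h import *
togo((577.7,159.3,97))
c=cams.camera("side");cv2.imwrite("pics/r.png",cv2.resize(c["image"][100:240,170:310,::-1],None,fx=4,fy=4,interpolation=cv2.INTER_CUBIC))
E
```

```text
10.45 [570.1 157.9  96.3] [-180.     0.  -168.7] 0.18666225559797592 [-0.5 -0.1  0.1] shares [-0.194 -0.003 -0.018]
```

View pics/r.png

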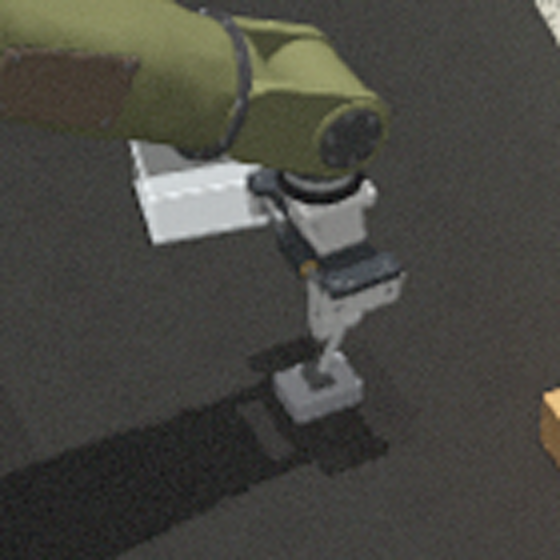

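The lever now leans away, with the stem base at (325,370). I'll continue in small steps until the stop is felt.

>>> {"method": "jog_arm", "body": {
  "commands": [
    {"dx": -0.07,"dy": 0,"dz": 0,"ax": 0,"ay": 0,"az": 0,"gripper": 1},
    {"dx": -0.07,"dy": 0,"dz": 0,"ax": 0,"ay": 0,"az": 0,"gripper": 1},
    {"dx": 0,"dy": 0,"dz": 0,"ax": 0,"ay": 0,"az": 0,"gripper": 1}
  ]
}}

```text
clock: 10.88
eef_pos: [575.5, 159.0, 96.2]
eef_rot: [-3.142, 0.0, -2.944]
wrist_force: [-0.3, -0.5, 0.1]
finger_gap: 0.4
finger_force: 0.2
```

>>> {"method": "jog_arm", "body": {
  "commands": [
    {"dx": -0.05,"dy": 0,"dz": 0,"ax": 0,"ay": 0,"az": 0,"gripper": 1},
    {"dx": 0,"dy": 0,"dz": 0,"ax": 0,"ay": 0,"az": 0,"gripper": 1}
  ]
}}

```text
clock: 11.12
eef_pos: [577.0, 159.3, 96.1]
eef_rot: [-3.142, -0.001, -2.944]
wrist_force: [-4.0, -1.5, 0.3]
finger_gap: 0.6
finger_force: 1.6
```

>>> {"method": "jog_arm", "body": {
  "commands": [
    {"dx": -0.04,"dy": 0,"dz": 0,"ax": 0,"ay": 0,"az": 0,"gripper": 1},
    {"dx": 0,"dy": 0,"dz": 0,"ax": 0,"ay": 0,"az": 0,"gripper": 1}
  ]
}}

```text
clock: 11.38
eef_pos: [577.6, 159.4, 96.0]
eef_rot: [-3.142, -0.004, -2.944]
wrist_force: [-12.4, -3.2, 6.0]
finger_gap: 0.4
finger_force: 6.2
```

>>> {"method": "jog_arm", "body": {
  "commands": [
    {"dx": -0.03,"dy": 0,"dz": 0,"ax": 0,"ay": 0,"az": 0,"gripper": 1},
    {"dx": 0,"dy": 0,"dz": 0,"ax": 0,"ay": 0,"az": 0,"gripper": 1}
  ]
}}

```text
clock: 11.62
eef_pos: [577.8, 159.5, 95.9]
eef_rot: [-3.141, -0.006, -2.944]
wrist_force: [-19.9, -4.8, 10.0]
finger_gap: 0.7
finger_force: 10.0
```

The far stop is reached: force climbs to 20 N with almost no motion, at the predicted position. Backing off now and rising clear.

>>> {"method": "jog_arm", "body": {
  "commands": [
    {"dx": 0.2,"dy": 0,"dz": 0,"ax": 0,"ay": 0,"az": 0,"gripper": 1},
    {"dx": 0.6,"dy": 0,"dz": 0,"ax": 0,"ay": 0,"az": 0,"gripper": 1},
    {"dx": 1,"dy": 0,"dz": 0,"ax": 0,"ay": 0,"az": 0,"gripper": 1},
    {"dx": 1,"dy": 0,"dz": 0,"ax": 0,"ay": 0,"az": 0,"gripper": 1},
    {"dx": 0.8,"dy": 0,"dz": -0.5,"ax": 0,"ay": 0,"az": 0,"gripper": 1},
    {"dx": 0.5,"dy": 0,"dz": -0.8,"ax": 0,"ay": 0,"az": 0,"gripper": 1},
    {"dx": 0,"dy": 0,"dz": -0.8,"ax": 0,"ay": 0,"az": 0,"gripper": 1},
    {"dx": 0,"dy": 0,"dz": 0,"ax": 0,"ay": 0,"az": 0,"gripper": 1},
    {"dx": 0,"dy": 0,"dz": 0,"ax": 0,"ay": 0,"az": 0,"gripper": 1}
  ]
}}

```text
clock: 12.75
eef_pos: [419.1, 127.7, 179.7]
eef_rot: [3.142, -0.0, -2.944]
wrist_force: [0.4, -0.7, 0.3]
finger_gap: 0.3
finger_force: 0.0
```

```bash
python3 - <<'E'
from h import *
c=cams.camera("side");cv2.imwrite("pics/s.png",cv2.resize(c["image"][100:310,170:360,::-1],None,fx=2.8,fy=2.8,interpolation=cv2.INTER_CUBIC))
k=lambda s:(np.array([561,156,22])+80*np.array([.981*np.sin(s),.195*np.sin(s),np.cos(s)]))
for s in(.5,.4): print([round((a-b)*2.8) for a,b in zip(proj(c,k(s)),(170,100))])
E
```

```text
[245, 219]
[240, 218]
```

View pics/s.png

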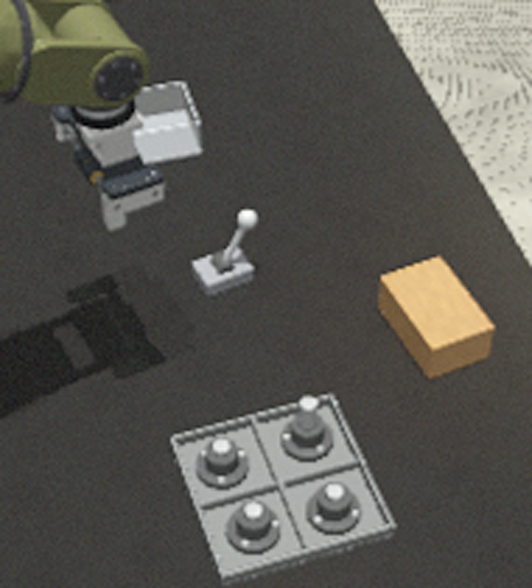

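The ball is at (247,218), against (245,219) predicted for the far stop. The units, bin and carton are undisturbed and the arm is clear.

```bash
python3 -c "
from cell import job
print(job.sign_off())"
```

```text
the job is handed in; nothing more can be done
None
```

The job is handed in: I held the fingertips over the far-left unit's high pin for over two seconds, then pushed the hold lever to its far stop, and the last camera view showed the units, bin and carton undisturbed (the hammer was out of frame).

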